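# Gauge the keyway depth and flag the block

## Task

Take the depth gauge from its stand and push its sprung probe gently straight down into the keyway of the block clamped in the blue vice until the gauge's base sits flat and firmly on the block, hold it there for a second so that its pointer records the depth, then stand the gauge back upright in its stand and let go. If the keyway is cut to its full depth of about 10 mm (pointer left at the green band), tip the flag lever fully over to the green side; if it is only about 5 mm deep (pointer at the red band), tip the lever fully over to the red side. Do not press hard (more than 25 N under its base marks the block), keep the gauge upright, and leave the jar, screwdriver and tray alone.

Things in the scene. Friction and masses are not known exactly. Their poses are not given: they have to be found in the camera images.
- gauge_grip (a point): Grip point of the loose depth gauge (0.28 kg): centre of its upright black handle, 42 mm above the underside of its base; z is up. The handle is 34 mm (gauge x) by 22 mm (gauge y), from 10 to 70 mm above the underside: grip it across its 22 mm width, fingers closing along y.
- gauge_base (a point): Centre of the flat underside of the gauge's steel base, 60 mm (x) by 26 mm (y) by 10 mm high; same axes. From here a flat-ended steel probe 5 mm in diameter sticks out 14 mm downwards; it is pushed straight up into the gauge against a spring (4 N to start, 0.35 N more per mm, and about 0.7 N for the pointer).
- probe (a joint): How far the gauge's sprung probe is pushed in, in m: 0 sticking out 14 mm, 0.014 level with the base.
- pointer (a joint): The gauge's maximum-hold pointer, a black bar on the white plates on the +x and -x faces of the handle, in m: pushed up by the probe and left at the furthest the probe has been pushed in (keyway depth = 0.014 - pointer). Near 0.004 is the green band (10 mm deep), near 0.009 the red band (5 mm deep). Starts at 0; it cannot be reset.
- probe_mark (a point): Point inside the gauge that moves with the probe; 32 mm above the underside of the base while the probe is out.
- pointer_mark (a point): Centre of the pointer; 32 mm above the underside of the base at pointer 0. It is level with probe_mark while the probe is at the recorded reading.
- gauge: The depth gauge itself; origin at the centre of the underside of its base, same axes.
- jaw_mid (a point): Midway between the vice jaws, level with their tops, same axes as the vice. Clamped there is an aluminium block, 70 mm in x, 110 mm in y. Its top is level but 10 to 22 mm above this point (not measured) and it sits up to 12 mm off centre along y. In its top a closed keyway: slot 8 mm wide in x (centred on this point in x), 46 mm long in y, about 10 or about 5 mm deep, flat floor.
- gauge_foot: The steel base plate of the gauge, part of it; origin at the centre of its underside. It is hard on a hard block: meeting it faster than about 10 mm/s gives a jolt of over 20 N.
- vice: Blue bench vice, fixed; origin on the bench under the middle of the jaw gap. Jaws 130 mm wide along y with tops 125 mm above the bench, body from 118 mm behind (-x) to 165 mm in front (+x) of the origin.
- stand: Red gauge stand, fixed, 80 mm (x) by 60 mm (y) by 30 mm high; origin at the centre of its underside. The gauge's base rests on its top, base along x, with the probe hanging in a square hole 19 mm wide right through its middle. At each end in x a lip 4 mm thick stands 3 mm above the top; 80 mm between the lips.
- flag (a joint): Flag lever angle in rad: 0 leans fully (0.5 rad) to the red plate (-x of the lever's base), 0.5 upright, 1.0 leans fully to the green plate (+x). It turns stiffly (0.06 N m) and stays where it is left.
- flag_tip (a point): Centre of the yellow ball (26 mm across) on the top of the flag lever, 80 mm from its pivot; steel stem 10 mm thick.
- flag_base: Grey base block of the flag lever, fixed, 70 mm (x) by 50 mm (y) by 25 mm high; origin at the centre of its underside. The lever pivots about the base's y axis 22 mm above the origin. A green plate lies on the bench on its +x side, a red plate on its -x side.
- jar: Bystander: jar with yellow cap, 60 mm across, 90 mm tall; origin under its centre.
- screwdriver: Bystander: screwdriver lying on the bench.
- parts_tray: Bystander: open blue tray 100 x 70 x 35 mm; origin under its centre.
Mind the look-alikes: they are no part of the job. There is more than one size of the stand; the job needs the smaller. There is more than one size of the gauge; the job needs the larger.

How it is judged (in metres and radians):
On the way:
1. the gauge's base is pressed flat on the block with the probe in the keyway, and the pointer shows what the probe measures (z of gauge_base in the frame of jaw_mid between 0.008 and 0.024 m and x of gauge_base in the frame of jaw_mid between -0.006 and 0.006 m and y of gauge_base in the frame of jaw_mid between -0.035 and 0.035 m and angle between gauge's own z axis and vertical below 0.035 rad and distance between probe_mark and pointer_mark below 0.0013 m and contact force between gauge_foot and anything else above 1.5 N and (value of joint pointer between 0.0022 and 0.0062 m or value of joint pointer between 0.0072 and 0.0108 m)), for 0.5 s.
At the end, for the whole second after the job is handed in: The gauge stands upright at rest on its stand (within 12 mm of the stand's centre, base within 3 mm of its top), probe out, with the pointer at the true depth, and the flag lever is fully over (within 0.12 rad of its stop): to green if the keyway is about 10 mm deep, to red if about 5 mm (horizontal distance between gauge_base and stand below 0.012 m and z of gauge_base in the frame of stand between 0.027 and 0.033 m and angle between gauge's own z axis and vertical below 0.06 rad and linear speed of gauge below 0.02 m/s and value of joint probe below 0.0015 m and ((value of joint pointer between 0.0022 and 0.0062 m and value of joint flag above 0.88 rad) or (value of joint pointer between 0.0072 and 0.0108 m and value of joint flag below 0.12 rad))); the robot touches nothing.
It fails at once if the gauge's base is pressed on the block with more than 25 N (other than in the instant of meeting it) (contact force between gauge_foot and anything else above 25 N and height (world z) of gauge_base above 0.1 m and velocity of joint probe between -0.002 and 0.002 m/s).
It fails at once if the gauge is tipped over (angle between gauge's own z axis and vertical above 0.5 rad).
It fails at once if the jar is disturbed (distance of jar from where it was at the start of the episode above 0.02 m).
It fails at once if the screwdriver is disturbed (distance of screwdriver from where it was at the start of the episode above 0.02 m).
It fails at once if the tray is disturbed (distance of parts_tray from where it was at the start of the episode above 0.02 m).
It also fails if it takes over 67 s, if anything falls off the work surface, if the arm or the gripper's body presses on something with over 40 N, if the wrist force passes 120 N, or if a joint passes its speed limit or range.

## Robot

A 6-joint arm with a two-finger parallel gripper is mounted at the origin on the work surface. World frame = base frame: x ahead of the robot, y to its left, z up, the work surface at z = 0. Lengths are in mm, angles in rad, forces in N, time in s.
With the tool pointing down it reaches from about 350 to 875 mm from the base axis. Payload 4.2 kg.
Tool frame: the origin (TCP) lies at the very end of the fingers, on their centre line; the grasp point (between the pads) lies arm.grip_point_offset behind it (arm.grip_point_offset is the distance from the TCP to the grasp point, in mm); z points along the fingers, y is the line along which they close (so a half turn about z gives the same grasp; the last joint's range is limited). The gripper opens to 85 mm and grips with 20 to 120 N. Pads are 22 mm wide; open, the fingers measure 114 mm over their backs; the gripper's body (76 mm by 85 mm) begins 54 mm behind the grasp point. The pads swing forward as they close: fully open they stand 13 mm farther back than shut.
Start: joints at [-0.928, 0.385, 0.008, 0, -1.194, -0.259], TCP at [234.043, -579.503, 231.312] pointing down, gripper open.
Joint ranges: [-3.14, 3.14], [-1.21, 2.06], [-1.07, 1.41], [-3.16, 2.05], [-2.99, -0.16], [-3.1, 3.1]. Speed limits (rad/s): [2.79, 2.79, 3.14, 3.14, 3.14, 3.14].

## Interface

Orientations are given as a unit quaternion [x, y, z, w].
In Python, from bench import arm, cams, ticket gives the robot as it stands.
- The arm moves only by the tool servo_tool, never from a script. Its argument "commands" is a list that holds one entry, the list of rows, each a list of 7 numbers: the closure in counts, from 0 (fully open) to 255 (shut), then the shift along the tool's x, y, z in m, then the turn, a rotation vector about the tool's x, y, z in degrees. In form: [[[grip, x, y, z, ax, ay, az], ...]]. A call has 1 to 10 rows; each row shifts and turns the commanded pose from where the row before left it, along the tool's axes as they then stand; what a row does not reach is not made up. A row lasts 1/12 s, in which the tool goes at most 41.7 mm and 7.16 degrees, less where a joint would pass 70% of its speed; a pose out of reach is approached as far as the arm can. A call with a gripper value outside its range is refused whole. The fingers move at their own pace and stop on an object; the grip force is fixed at half the most. Time passes only in rows, so rows that do not move let the fingers close. It gives the time, the measured TCP pose, the force, the opening and the grip force at its end, in the units of the state.
- arm.read_state(): the state, without advancing time (a new reading comes with each control period).
- cams.get_image(name): name is "scene" or "top" or "wrist"; returns a dict with "frame" (420x560x3 uint8, blue, green, red), "K" (3x3 intrinsics, pixels), "k1" (the pictures are not rectified: a ray, as slopes to the right and down, at radius r is drawn at 1 + k1 r^2 times it, then the intrinsics apply), "T" (4x4, takes a point from camera to world coordinates). Camera axes: x right, y up, looking along -z (the intrinsics and any distortion apply to the point x, -y, -z); pixel columns grow to the right and rows downward; lengths in mm; the calibration is good to about 2 mm. A picture is of the moment at which its call begins. There is no depth.
- ticket.job_done(): hands the job in; it is judged then, once.
The state is a dict: "clock": time; "joints": joint angles; "joint_vel": joint speeds; "joint_efforts": joint torques, N m; "position": TCP position; "ee_rot": TCP orientation; "contact_force": force on the tool from outside, world axes, zero at the start; "wrist_torque": the same for the moment, N m; "gripper_width": finger opening in mm; "grasp_force": force on a finger pad.
Only numpy, scipy, OpenCV 4.12 (cv2) and the standard library are available. Lean on these libraries where they do the work, as an engineer would, in place of code of your own. Each camera call takes 0.05 s, during which the arm holds its last target. There are 200 camera calls.

## Working session

There is one attempt and no reset: what is moved stays moved. The work goes in short steps, Python scripts to look and compute and a tool call to move; the robot and the scene stay as the last step left them, time stands still between calls to the robot, and variables do not carry over. Pictures are saved under pics/ and viewed, at most 10 in all, crops included, and the job is handed in when it is done.

Besides the shell and the picture viewer there is one more tool, called after "Emit:" as name([rows], argument=value, ...), one row to a line, values as JSON. servo_tool: Moves the arm, as the interface text tells. Its arguments: {"type":"object","properties":{"commands":{"type":"array","items":{"type":"array","items":{"type":"array","items":{"type":"number"}}}}},"required":["commands"]}

```bash
mkdir -p pics; cat > h.py <<'E'
import numpy as np, cv2
from bench import arm, cams, ticket
def get(n):
    d=cams.get_image(n); d={k:(np.array(v,float) if k in("K","T") else v) for k,v in d.items()}; return d
def ray(d,u,v):
    K=d["K"]; k=d["k1"]
    p=cv2.undistortPoints(np.array([[[u,v]]],float),K,np.array([k,0,0,0],float))[0,0]
    T=d["T"]; return T[:3,3], T[:3,:3]@np.array([p[0],-p[1],-1.0])
def onz(d,u,v,z):
    o,r=ray(d,u,v); return o+r*(z-o[2])/r[2]
def tri(d1,p1,d2,p2):
    o1,r1=ray(d1,*p1);o2,r2=ray(d2,*p2)
    t=np.linalg.lstsq(np.c_[r1,-r2],o2-o1,rcond=None)[0]
    a=o1+t[0]*r1;b=o2+t[1]*r2; return (a+b)/2,np.linalg.norm(a-b)
def proj(d,P):
    T=d["T"]; c=T[:3,:3].T@(np.array(P,float)-T[:3,3]); x=np.array([[c[0]/-c[2],-c[1]/-c[2],1.0]])
    return cv2.projectPoints(x,np.zeros(3),np.zeros(3),d["K"],np.array([d["k1"],0,0,0],float))[0][0,0]
E
python3 - <<'E'
from h import *
import pickle
D={}
for n in("scene","top","wrist"):
    D[n]=get(n); print(n,D[n]["K"].tolist(),D[n]["k1"],D[n]["T"].round(3).tolist())
pickle.dump(D,open("d0.pkl","wb"))
cv2.imwrite("pics/scene0.png",cv2.resize(D["scene"]["frame"],(800,600)))
cv2.imwrite("pics/top0.png",cv2.resize(D["top"]["frame"],(800,600)))
print(arm.read_state(),arm.grip_point_offset)
E
```

```text
scene [[511.91213025268513, 0.0, 275.1597630148785], [0.0, 511.91213025268513, 205.5831727787185], [0.0, 0.0, 1.0]] -0.09918307785446329 [[-0.105, -0.711, 0.695, 1398.154], [0.994, -0.062, 0.086, 141.792], [-0.018, 0.7, 0.714, 945.531], [0.0, 0.0, 0.0, 1.0]]
top [[448.60112656946694, 0.0, 282.7481666834487], [0.0, 448.60112656946694, 210.3231015617327], [0.0, 0.0, 1.0]] 0.051999284772757275 [[0.002, 0.996, -0.087, 458.166], [-1.0, 0.001, -0.016, 13.206], [-0.016, 0.087, 0.996, 1225.709], [0.0, 0.0, 0.0, 1.0]]
wrist [[345.9301792999139, 0.0, 287.73437678386983], [0.0, 345.9301792999139, 202.27755740069733], [0.0, 0.0, 1.0]] -0.0398376364322977 [[-0.374, -0.894, -0.249, 171.197], [0.928, -0.359, -0.103, -605.905], [0.002, -0.269, 0.963, 374.565], [0.0, 0.0, 0.0, 1.0]]
{'clock': 0.15, 'joints': array([-9.28412900e-01,  3.85386214e-01,  6.94201912e-03, -3.45485631e-04,
       -1.19401915e+00, -2.58598859e-01]), 'joint_vel': array([ 0.00050656, -0.00168776,  0.00107317,  0.00232564,  0.00013169,
        0.00014414]), 'joint_efforts': array([-8.31151374e-04, -3.92678404e+01,  1.88580751e+01,  4.18856576e+00,
       -3.42249543e-03, -7.33975696e-06]), 'position': array([ 233.86492892, -579.11840886,  230.47094647]), 'ee_rot': array([-1.90654196e-01,  9.81656894e-01,  8.20267715e-04, -2.18363519e-04]), 'contact_force': array([ 0.00685992,  0.51487278, -0.35335704]), 'wrist_torque': array([0.0778464 , 0.00200704, 0.04080116]), 'grasp_force': 0.0, 'gripper_width': 85.66959768697546} 18.700000000000003
```

View pics/scene0.png

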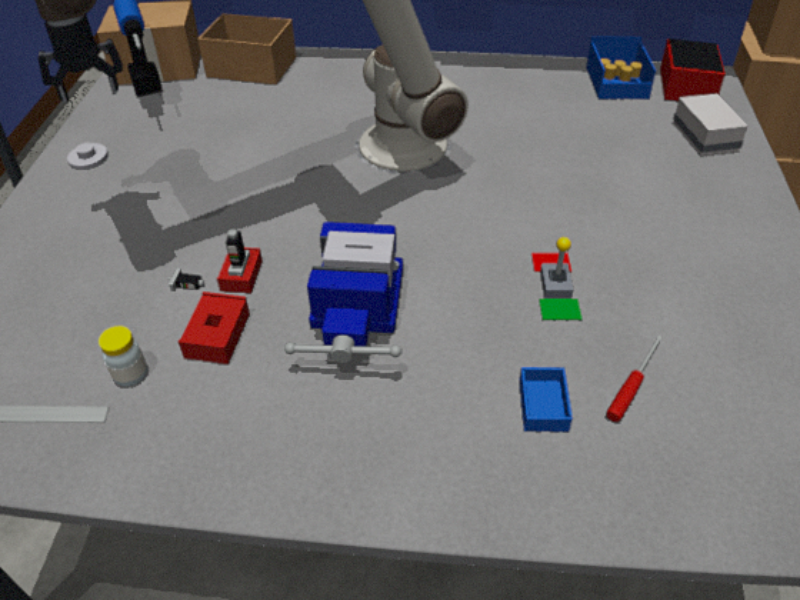

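View pics/top0.png

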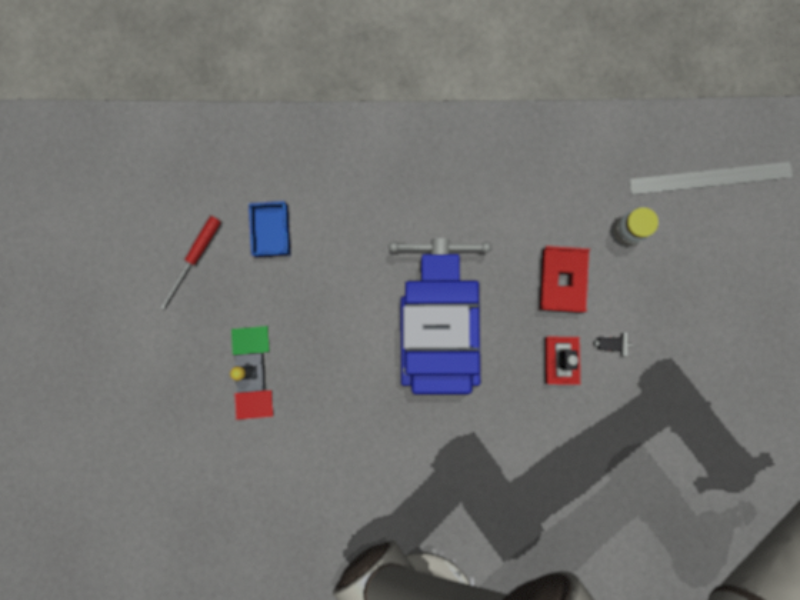

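```bash
cat > m.py <<'E'
from h import *
import pickle
D=pickle.load(open("d0.pkl","rb")); t,s=D["top"],D["scene"]
def rects(d,m,lo,z,name,x0=0,x1=560,y0=0,y1=420):
    mm=np.zeros_like(m); mm[y0:y1,x0:x1]=m[y0:y1,x0:x1]
    for c in cv2.findContours(mm,cv2.RETR_EXTERNAL,cv2.CHAIN_APPROX_NONE)[0]:
        if cv2.contourArea(c)<lo: continue
        P=np.array([onz(d,*p[0],z)[:2] for p in c],np.float32); r=cv2.minAreaRect(P)
        print(name,"px",np.mean(c[:,0],0).round(1),"ctr",np.round(r[0],1),"size",np.round(r[1],1),"ang",round(r[2],1))
for d,n in((t,"top"),(s,"scene")):
    h=cv2.cvtColor(d["frame"],cv2.COLOR_BGR2HSV)
    red=cv2.inRange(h,(0,130,100),(8,255,255))|cv2.inRange(h,(172,130,100),(180,255,255))
    rects(d,red,60,30 ,n+" red z30"); 
    if n=="top": rects(d,red,60,0,n+" red z0",x1=220)
    rects(d,cv2.inRange(h,(50,120,60),(75,255,255)),60,0,n+" green z0")
    rects(d,cv2.inRange(h,(20,120,90),(35,255,255)),20,100,n+" yel z100")
    blue=cv2.inRange(h,(110,120,60),(130,255,255))
    rects(d,blue,200,125,n+" blue z125")
    br=cv2.inRange(h,(0,0,140),(180,60,255))
    rects(d,br,300,140,n+" block z140",x0=200,x1=360,y0=140,y1=280)
    g=d["frame"].max(2)
    dk=cv2.inRange(g,0,110)
    if n=="top": rects(d,dk,8,140,n+" slot",x0=286,x1=325,y0=216,y1=241)
    else: rects(d,dk,4,140,n+" slot",x0=236,x1=266,y0=166,y1=178)
a=cv2.resize(t["frame"][220:280,370:450],None,fx=5,fy=5,interpolation=cv2.INTER_CUBIC)
b=cv2.resize(s["frame"][150:210,115:195],None,fx=5,fy=5,interpolation=cv2.INTER_CUBIC)
c=cv2.resize(t["frame"][205:265,275:355],None,fx=5,fy=5,interpolation=cv2.INTER_CUBIC)
e=cv2.resize(s["frame"][155:215,215:295],None,fx=5,fy=5,interpolation=cv2.INTER_CUBIC)
cv2.imwrite("pics/crop.png",np.vstack([np.hstack([a,b]),np.hstack([c,e])]))
E
python3 m.py
```

```text
top red z30 px [177.4 282.9] ctr [370.8 310.2] size [47.5 66.1] ang 4.7
top red z30 px [393.5 251.7] ctr [ 452.7 -261. ] size [57.5 85.1] ang 88.9
top red z30 px [395.2 195.2] ctr [ 603.4 -266.9] size [ 80.7 119.4] ang 86.0
top red z30 px [141.2 167.5] ctr [677.6 414.6] size [20.6 95. ] ang 60.5
top red z0 px [177.4 282.9] ctr [368.6 317.7] size [48.7 67.8] ang 4.7
top red z0 px [141.2 167.5] ctr [683.1 424.6] size [21.1 97.4] ang 60.5
top green z0 px [174.9 238. ] ctr [489.  327.5] size [46.9 66.3] ang 4.4
top yel z100 px [166.1 260.8] ctr [429.3 323.5] size [22.5 19.8] ang 90.0
top yel z100 px [449.2 155.3] ctr [ 695.7 -386.6] size [47.5 50. ] ang 43.3
top blue z125 px [306.5 259.2] ctr [434.8 -30.6] size [131.8  77.2] ang 89.5
top blue z125 px [303.2 202.3] ctr [581.4 -15.9] size [109.7 150.8] ang 20.8
top block z140 px [304.9 228.4] ctr [510.2 -23.1] size [ 70.3 109.5] ang 1.5
top slot px [305.  228.5] ctr [508.9 -23.3] size [ 2.4 38.7] ang 0.1
scene red z30 px [437.8 275.8] ctr [689.  414.8] size [ 23.3 100.3] ang 60.0
scene red z30 px [148.7 223.7] ctr [ 592.9 -270.9] size [ 82
[... 402 characters left out ...]
ne yel z100 px [435.9  47.7] ctr [-206.7  497.7] size [91.4 84.7] ang 85.6
scene blue z125 px [251.8 210.6] ctr [615.  -18.7] size [188.7 151. ] ang 5.6
scene blue z125 px [249.4 159.5] ctr [444.5 -36.3] size [ 37.8 128.1] ang 8.3
scene blue z125 px [415.6  19.3] ctr [-353.1  459.4] size [394.7 926.6] ang 6.8
scene blue z125 px [200.3  12.1] ctr [-344.9 -349.5] size [270.9 536.3] ang 1.7
scene blue z125 px [13.9 42.3] ctr [-170.1 -970.6] size [784.5 129.4] ang 28.6
scene block z140 px [225.2 196.3] ctr [563.8 -43.8] size [339.3 179.7] ang 11.9
scene block z140 px [285.2 229.4] ctr [595.3  66.7] size [323.7 463.4] ang 89.5
scene slot px [250.5 172.2] ctr [510.3 -25.2] size [ 3.5 40.4] ang 4.8
```

View pics/crop.png

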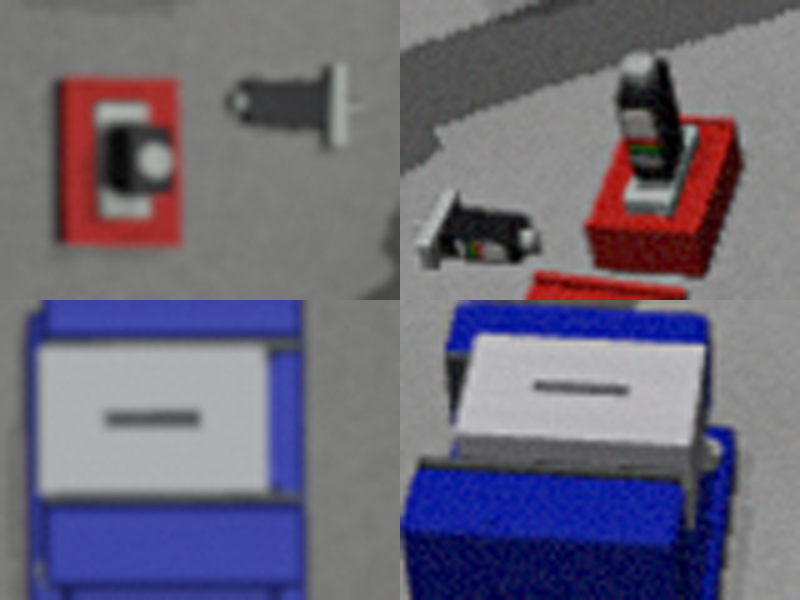

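Top view (560x420 px): the gauge candidates are the upright one at (395,252) and the one lying down at (430,241). The upright one is larger (base about 60 mm against 43 mm), so it is the one I need. The stand candidates are (393,252), which measures 85x58 mm, and (395,195), which measures 120x81 mm. The first is the smaller, and the gauge already stands in it. The crop confirms both. The slot is at (305,228) in the top view. The lever leans near upright, with its ball at (166,261).

Next I'll turn the tool and move over the gauge for a wrist view.

Emit:
servo_tool([
  [[100,0,0,0,0,0,5.8],[100,0,0,0,0,0,5.8],[100,0,0,0,0,0,5.8],[100,0,0,0,0,0,5.8]],
])

```text
clock: 0.48
position: [233.9, -579.3, 230.8]
ee_rot: [0.013, 1.0, 0.0, -0.0]
contact_force: [0.4, -0.2, -0.7]
gripper_width: 51.7
grasp_force: 0.0
```

Emit:
servo_tool([
  [[100,-0.0212,0.0323,0.005,0,0,0],[100,-0.0212,0.0323,0.005,0,0,0],[100,-0.0212,0.0323,0.005,0,0,0],[100,-0.0212,0.0323,0.005,0,0,0],[100,-0.0212,0.0323,0.005,0,0,0],[100,-0.0212,0.0323,0.005,0,0,0],[100,-0.0212,0.0323,0.005,0,0,0],[100,-0.0212,0.0323,0.005,0,0,0],[100,-0.0212,0.0323,0.005,0,0,0],[100,-0.0212,0.0323,0.005,0,0,0]],
])

```text
clock: 1.32
position: [453.4, -259.2, 181.1]
ee_rot: [0.011, 1.0, 0.0, -0.0]
contact_force: [1.2, -0.1, 0.9]
gripper_width: 51.9
grasp_force: 0.0
```

```bash
cat > w.py <<'E'
from h import *
import pickle,sys
def snap(name):
    arm_s=arm.read_state(); w=get("wrist"); w["s"]=arm_s; pickle.dump(w,open(name+".pkl","wb"))
    cv2.imwrite("pics/%s.png"%name,w["frame"]); return w
E
python3 - <<'E'
from w import *
D=pickle.load(open("d0.pkl","rb")); t,s=D["top"],D["scene"]
print("slot",tri(t,(305,228.5),s,(250.5,172.2)))
print("ball",tri(t,(166.1,260.8),s,(394.2,170.4)))
w=snap("w1"); print(w["s"]["clock"],w["s"]["position"],w["s"]["ee_rot"],w["s"]["gripper_width"],w["T"].round(3).tolist())
E
```

```text
slot (array([509.0256638 , -24.29588584, 139.90941004]), np.float64(2.0853888205139377))
ball (array([429.84024283, 320.96102806, 102.11449264]), np.float64(1.0075975138403723))
1.3167 [ 453.36320711 -259.24635504  181.06509489] [ 1.05626529e-02  9.99944211e-01  4.96684842e-05 -4.48186529e-05] 51.89404318965176 [[0.022, -0.963, -0.269, 385.684], [1.0, 0.021, 0.005, -258.899], [0.001, -0.269, 0.963, 325.298], [0.0, 0.0, 0.0, 1.0]]
```

View pics/w1.png

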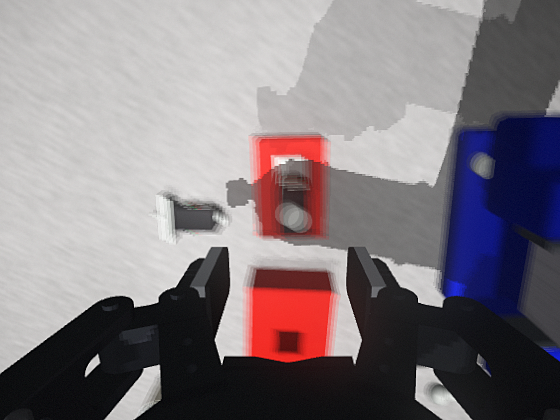

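The wrist view is blurred because the arm was still settling. The stand is at (290,185), the base's -x edge at (290,155), and the knob at (292,215). I'll take a still frame and measure.

```bash
python3 - <<'E'
from w import *
get("wrist");w=snap("w2"); f=w["frame"]; h=cv2.cvtColor(f,cv2.COLOR_BGR2HSV)
print(w["s"]["position"],w["s"]["joint_vel"].round(3))
red=cv2.inRange(h,(0,130,60),(8,255,255))|cv2.inRange(h,(172,130,60),(180,255,255))
red[:,:230]=0;red[250:]=0;red[:,350:]=0
c=max(cv2.findContours(red,cv2.RETR_EXTERNAL,cv2.CHAIN_APPROX_NONE)[0],key=cv2.contourArea)
P=np.array([onz(w,*p[0],30)[:2] for p in c],np.float32); print("stand",cv2.minAreaRect(P))
x,y,ww,hh=cv2.boundingRect(c); print(x,y,ww,hh)
# profile along column through base
for u in (280,286,290,296,302):
    print(u,[tuple(int(a) for a in f[v,u]) for v in range(132,176,2)])
for v in (156,160,164): print(v,[int(f[v,u,0]) for u in range(255,330,2)])
cv2.imwrite("pics/w2c.png",cv2.resize(f[120:250,230:350],None,fx=4.5,fy=4.5,interpolation=cv2.INTER_CUBIC))
E
```

```text
[ 454.8915376  -257.30812013  180.40486262] [-0.076 -0.011 -0.001  0.014 -0.024  0.053]
stand ((452.61053466796875, -262.9720458984375), (60.1400146484375, 91.07754516601562), 89.58209228515625)
246 131 72 103
280 [(45, 46, 108), (64, 67, 254), (63, 68, 246), (61, 65, 244), (61, 66, 243), (59, 64, 242), (59, 63, 243), (57, 61, 242), (57, 62, 243), (56, 62, 246), (164, 169, 165), (241, 243, 244), (237, 239, 239), (236, 238, 239), (236, 238, 238), (239, 241, 241), (159, 163, 167), (112, 112, 124), (93, 94, 108), (39, 39, 66), (44, 65, 66), (48, 47, 124)]
286 [(49, 50, 108), (63, 68, 253), (65, 67, 245), (60, 65, 243), (61, 65, 242), (58, 64, 242), (59, 64, 242), (59, 63, 243), (58, 63, 244), (60, 62, 230), (198, 202, 198), (244, 246, 246), (242, 243, 243), (243, 245, 244), (252, 253, 253), (98, 101, 113), (114, 117, 129), (121, 123, 132), (90, 92, 105), (39, 39, 65), (39, 62, 64), (52, 52, 123)]
290 [(47, 47, 116), (64, 67, 253), (61, 67, 245), (60, 65, 242), (62, 68, 242), (62, 67, 247), (62, 68, 252), (57, 60, 241), (58, 61, 244), (63, 67, 233), (169, 172, 171), (243, 244, 244), (239
[... 674 characters left out ...]
(56, 60, 242), (56, 61, 242), (56, 60, 244), (46, 48, 164), (44, 44, 127), (43, 45, 129), (42, 44, 127), (41, 43, 128), (43, 44, 128), (43, 44, 127), (42, 43, 127)]
156 [68, 66, 68, 63, 64, 61, 155, 255, 252, 249, 239, 240, 237, 236, 238, 241, 241, 240, 240, 241, 238, 250, 79, 56, 57, 56, 57, 61, 64, 63, 59, 122, 198, 213, 215, 216, 214, 214]
160 [68, 65, 65, 64, 63, 60, 121, 255, 252, 252, 252, 239, 237, 234, 238, 244, 198, 99, 92, 235, 231, 240, 73, 44, 45, 50, 48, 49, 49, 47, 56, 107, 138, 214, 205, 203, 212, 213]
164 [66, 65, 66, 65, 64, 61, 76, 255, 252, 251, 254, 247, 193, 144, 110, 113, 119, 115, 116, 118, 114, 120, 66, 43, 43, 44, 41, 46, 46, 48, 47, 71, 109, 129, 122, 119, 114, 168]
```

View pics/w2c.png

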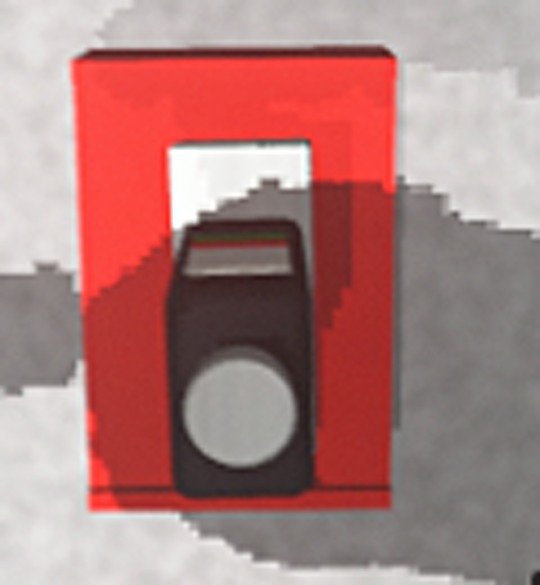

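```bash
python3 - <<'E'
from w import *
w=pickle.load(open("w2.pkl","rb"))
print("base edge",[onz(w,u,152.5,40).round(1) for u in(267.3,282.5,298.5)])
print("handle top +x",onz(w,283.7,229.5,100).round(1),"-x",onz(w,283.7,186.7,100).round(1),"y",onz(w,267.3,205,100).round(1),onz(w,300,205,100).round(1))
print("knob",onz(w,283.3,210,108).round(1))
print("stand corners",[onz(w,*p,z).round(1) for p,z in (((246.2,132.7),33),((318,132.7),33),((250,233.5),33),((316.5,233.5),33))])
s=arm.read_state();print(s["position"],s["ee_rot"],s["joint_vel"].round(3), w["T"][:3,3])
E
```

```text
base edge [array([ 423.9, -274.5,   40. ]), array([ 424.1, -262. ,   40. ]), array([ 424.3, -248.9,   40. ])]
handle top +x [ 469.3 -261.3  100. ] -x [ 439.1 -260.7  100. ] y [ 451.6 -272.   100. ] [ 451.9 -249.9  100. ]
knob [ 452.9 -261.2  108. ]
stand corners [array([ 408., -292.,   33.]), array([ 409. , -232.3,   33. ]), array([ 497.1, -292.8,   33. ]), array([ 498.1, -233. ,   33. ])]
[ 453.82892977 -258.87592194  180.71114742] [ 8.29539172e-03  9.99965397e-01  2.24328347e-04 -5.84544016e-04] [-0.056 -0.009 -0.     0.005 -0.008  0.013] [ 387.30355644 -257.48661761  324.70084958]
```

Emit:
servo_tool([
  [[100,0,-0.0015,0.01,0,0,0],[100,0,-0.0015,0.01,0,0,0],[100,0,0,0.01,0,0,0],[100,0,0,0.01,0,0,0],[100,0,0,0.005,0,0,0],[100,0,0,0,0,0,0],[100,0,0,0,0,0,0]],
])

```text
clock: 2.05
position: [452.4, -264.5, 135.9]
ee_rot: [0.011, 1.0, 0.0, -0.0]
contact_force: [0.1, -1.1, 0.0]
gripper_width: 51.8
grasp_force: 0.0
```

Emit:
servo_tool([
  [[100,0,0,0,0,0,0],[100,0,0,0,0,0,0],[100,0,0,0,0,0,0],[100,0,0,0,0,0,0],[100,0,0,0,0,0,0],[100,0,0,0,0,0,0]],
])

```text
clock: 2.55
position: [452.9, -264.0, 136.5]
ee_rot: [0.01, 1.0, -0.0, 0.0]
contact_force: [-0.6, -0.2, -0.1]
gripper_width: 51.7
grasp_force: 0.0
```

Emit:
servo_tool([
  [[100,-0.001,0.0025,0.012,0,0,0],[100,0,0,0.012,0,0,0],[100,0,0,0.012,0,0,0],[100,0,0,0.012,0,0,0],[100,0,0,0.012,0,0,0],[100,0,0,0.012,0,0,0],[100,0,0,0.008,0,0,0],[100,0,0,0.004,0,0,0],[100,0,0,0,0,0,0],[100,0,0,0,0,0,0]],
])

```text
clock: 3.38
position: [454.1, -261.7, 52.6]
ee_rot: [0.01, 1.0, -0.0, 0.0]
contact_force: [0.6, -0.2, 0.0]
gripper_width: 51.7
grasp_force: 0.0
```

Emit:
servo_tool([
  [[140,0,0,0,0,0,0],[160,0,0,0,0,0,0],[175,0,0,0,0,0,0],[190,0,0,0,0,0,0],[255,0,0,0,0,0,0],[255,0,0,0,0,0,0],[255,0,0,0,0,0,0],[255,0,0,0,0,0,0],[255,0,0,0,0,0,0]],
])

```text
clock: 4.13
position: [454.2, -261.6, 52.9]
ee_rot: [0.01, 1.0, -0.0, 0.0]
contact_force: [-0.4, 2.5, 5.7]
gripper_width: 21.3
grasp_force: 59.4
```

Emit:
servo_tool([
  [[255,0,0,-0.008,0,0,0],[255,0,0,-0.015,0,0,0],[255,0,0,-0.025,0,0,0],[255,0,0,-0.03,0,0,0],[255,0,0,-0.03,0,0,0],[255,0,0,-0.03,0,0,0],[255,0,0,-0.03,0,0,0],[255,0,0,-0.03,0,0,0],[255,0,0,-0.02,0,0,0],[255,0,0,-0.01,0,0,0]],
])

```text
clock: 4.97
position: [454.3, -261.9, 283.2]
ee_rot: [0.011, 1.0, -0.001, 0.002]
contact_force: [0.4, 0.7, -2.4]
gripper_width: 21.5
grasp_force: 58.8
```

Emit:
servo_tool([
  [[255,-0.004,0.012,0,0,0,0],[255,-0.008,0.024,0,0,0,0],[255,-0.01,0.03,0,0,0,0],[255,-0.01,0.03,0,0,0,0],[255,-0.01,0.03,0,0,0,0],[255,-0.01,0.03,0,0,0,0],[255,-0.01,0.03,0,0,0,0],[255,-0.008,0.024,0,0,0,0],[255,-0.006,0.018,0,0,0,0],[255,-0.004,0.011,0,0,0,0]],
])

```text
clock: 5.8
position: [538.5, -22.4, 278.5]
ee_rot: [0.01, 1.0, 0.0, -0.002]
contact_force: [-0.5, -1.0, -3.4]
gripper_width: 21.6
grasp_force: 59.0
```

Emit:
servo_tool([
  [[255,0,0,0,0,0,0],[255,0,0,0,0,0,0],[255,0,0,0,0,0,0],[255,0,0,0,0,0,0],[255,0,0,0,0,0,0],[255,0,0,0,0,0,0],[255,0,0,0,0,0,0],[255,0,0,0,0,0,0],[255,0,0,0,0,0,0],[255,0,0,0,0,0,0]],
])

```text
clock: 6.63
position: [538.8, -24.4, 280.4]
ee_rot: [0.011, 1.0, 0.0, 0.0]
contact_force: [0.2, 0.3, -3.6]
gripper_width: 21.1
grasp_force: 59.1
```

```bash
python3 - <<'E'
from w import *
w=snap("w3");s=w["s"];print(s["position"],s["ee_rot"],s["joint_vel"].round(3))
E
```

```text
[538.82224281 -24.37358098 280.35212702] [1.06108040e-02 9.99943702e-01 1.99950323e-05 4.80382413e-05] [ 0.001  0.002 -0.002 -0.001  0.002  0.   ]
```

View pics/w3.png

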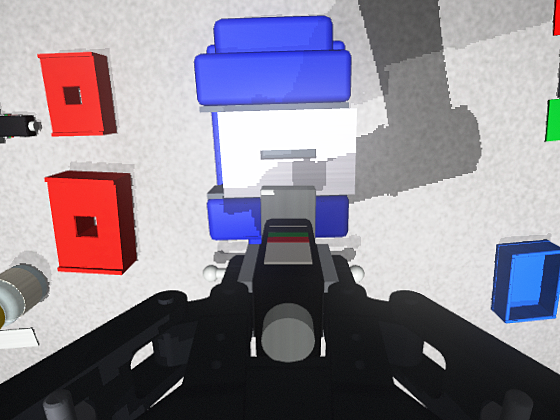

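Wrist view: the slot spans cols 261–316, rows 150–158. The held base's -x edge is at row ~186, and the block edges are at rows ~108 and ~195.

```bash
python3 - <<'E'
from w import *
w=pickle.load(open("w3.pkl","rb"));g=w["frame"].max(2).astype(int)
for u in(270,280,290,300,310): print(u,g[145:164,u])
print("row154",g[154,255:325])
print("base",[g[180:194,u].tolist() for u in(270,288,305)])
print("block col240",g[100:114,240],g[188:202,240], "row130",g[130,208:226],g[130,348:364])
E
```

```text
270 [255 255 255 255 255 228 195 198 200 198 178 178 174 140 212 255 255 255
 255]
280 [255 255 255 255 255 190 196 199 198 196 176 176 164 149 236 255 255 220
 226]
290 [255 255 255 255 247 191 197 199 195 175 176 174 151 166 255 255 255 219
 228]
300 [255 255 255 255 204 166 174 174 173 172 171 169 143 180 255 255 160 170
 178]
310 [255 255 255 255 159 169 171 170 169 168 171 167 137 194 255 255 161 173
 176]
row154 [255 255 255 255 255 229 161 177 198 203 198 198 197 198 198 198 196 199
 198 196 197 196 195 196 195 196 196 197 179 173 175 174 177 173 173 175
 174 173 175 174 174 174 173 173 173 172 174 173 171 170 169 171 170 172
 171 168 169 170 169 168 130 255 255 255 255 255 255 255 255 255]
base [[217, 224, 223, 226, 226, 191, 114, 126, 122, 143, 228, 241, 247, 248], [216, 219, 219, 220, 220, 184, 110, 120, 120, 124, 139, 140, 140, 140], [160, 163, 161, 160, 161, 139, 112, 118, 117, 121, 138, 138, 141, 137]]
block col240 [242 234 228 197 128 200 188 182 182 181 176 229 255 255] [224 225 226 226 225 225 222 226 225 160 121 153 158 163] row130 [232 234 235 242 204 201 240 248 252 253 253 255 255 255 255 255 255 255] [254 254 254 254 254 254 255 255 242 230 231 231 232 229 228 231]
```

```bash
python3 - <<'E'
from w import *
w=pickle.load(open("w3.pkl","rb"));print(w["T"][:3,3])
for z in(138,140,142): print(z,onz(w,288,149.4,z).round(2),onz(w,288,153.8,z).round(2),onz(w,288,158.3,z).round(2), "y",onz(w,260.4,154,z)[1].round(1),onz(w,315.6,154,z)[1].round(1), "slope",onz(w,270,150.6-.6,z).round(2),onz(w,310,148.7-.0,z).round(2),"blk",onz(w,218,110.6,z).round(1),onz(w,218,197,z).round(1),onz(w,356.5,110,z).round(1))
print("base bottom",[onz(w,u,r,257.5).round(2) for u,r in((270,185.3),(288,185.3),(305,185.3))],"top",onz(w,288,189.6,267.5).round(2), onz(w,262.3,186,257.5).round(1),onz(w,315,186,257.5).round(1))
D=pickle.load(open("d0.pkl","rb"))
# height of block: top & scene views of slot vs wrist
print(tri(w,(288,153.8),D["scene"],(250.5,172.2)),tri(w,(288,153.8),D["top"],(305,228.5)))
E
```

```text
[471.0956524  -24.02575491 424.57288745]
138 [505.85 -24.43 138.  ] [509.48 -24.5  138.  ] [513.22 -24.59 138.  ] y -47.4 -1.6 slope [506.01 -39.3  138.  ] [505.66  -6.26 138.  ] blk [473.4 -80.  138. ] [545.1 -85.3 138. ] [475.4  31.3 138. ]
140 [505.6  -24.42 140.  ] [509.21 -24.5  140.  ] [512.93 -24.58 140.  ] y -47.2 -1.8 slope [505.76 -39.2  140.  ] [505.42  -6.38 140.  ] blk [473.4 -79.6 140. ] [544.6 -84.9 140. ] [475.4  30.9 140. ]
142 [505.36 -24.42 142.  ] [508.95 -24.5  142.  ] [512.63 -24.58 142.  ] y -47.0 -2.0 slope [505.52 -39.09 142.  ] [505.18  -6.51 142.  ] blk [473.4 -79.2 142. ] [544.1 -84.5 142. ] [475.3  30.5 142. ]
base bottom [array([508.86, -33.55, 257.5 ]), array([509.06, -24.65, 257.5 ]), array([509.24, -16.24, 257.5 ])] top [508.84 -24.65 267.5 ] [509.1 -37.4 257.5] [509.7 -11.3 257.5]
(array([509.2696269 , -24.89922411, 140.08167005]), np.float64(0.8067252741417155)) (array([509.13702963, -23.90140927, 138.89386286]), np.float64(1.2833598230482153))
```

Emit:
servo_tool([
  [[255,0.006,0,0,0,0,0],[255,0.01,-0.0006,0.005,0,0,0],[255,0.0085,0,0.015,0,0,0],[255,0.005,0,0.02,0,0,0],[255,0,0,0.02,0,0,0],[255,0,0,0.018,0,0,0],[255,0,0,0.012,0,0,0],[255,0,0,0.006,0,0,0],[255,0,0,0.003,0,0,0],[255,0,0,0,0,0,0]],
])

```text
clock: 7.52
position: [509.2, -24.3, 181.2]
ee_rot: [0.01, 1.0, -0.0, -0.0]
contact_force: [0.1, -0.2, -1.8]
gripper_width: 21.1
grasp_force: 59.1
```

Emit:
servo_tool([
  [[255,0,0,0,0,0,0],[255,0,0,0,0,0,0],[255,0,0,0,0,0,0],[255,0,0,0,0,0,0],[255,0,0,0,0,0,0],[255,0,0,0,0,0,0],[255,0,0,0,0,0,0]],
])

```text
clock: 8.1
position: [509.4, -24.3, 181.4]
ee_rot: [0.011, 1.0, 0.0, 0.0]
contact_force: [-0.0, 0.3, -2.7]
gripper_width: 21.2
grasp_force: 59.1
```

```bash
python3 - <<'E'
from w import *
s=arm.read_state();print(s["clock"],s["position"],s["ee_rot"],s["contact_force"],s["joint_vel"].round(3))
a,b=get("scene"),get("top"); pickle.dump((a,b),open("d1.pkl","wb"))
cv2.imwrite("pics/c1.png",np.hstack([cv2.resize(a["frame"][110:200,205:295],(400,400),interpolation=cv2.INTER_CUBIC)]))
E
```

```text
8.1 [509.37314946 -24.29050603 181.41984286] [1.05689601e-02 9.99944141e-01 3.31968979e-05 1.08203548e-04] [-0.03712772  0.26073672 -2.66770487] [ 0.001  0.002 -0.001 -0.001 -0.    -0.   ]
```

View pics/c1.png

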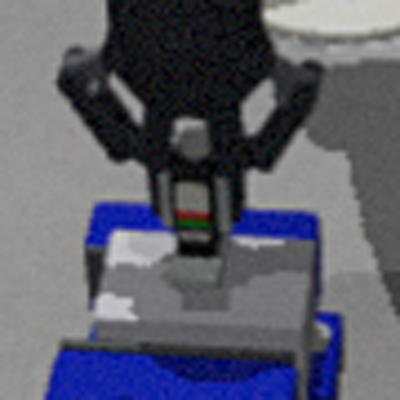

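The gauge is upright in the grip, about 20 mm over the block's keyway. I'm descending slowly and checking the force.

Emit:
servo_tool([
  [[255,0,0,0.0006,0,0,0],[255,0,0,0.0006,0,0,0],[255,0,0,0.0006,0,0,0],[255,0,0,0.0006,0,0,0],[255,0,0,0.0006,0,0,0],[255,0,0,0.0006,0,0,0],[255,0,0,0.0006,0,0,0],[255,0,0,0.0006,0,0,0],[255,0,0,0.0006,0,0,0]],
])

```text
clock: 8.95
position: [509.3, -24.3, 175.9]
ee_rot: [0.011, 1.0, 0.0, 0.0]
contact_force: [0.4, 0.5, -3.2]
gripper_width: 21.3
grasp_force: 59.1
```

Emit:
servo_tool([
  [[255,0,0,0.0006,0,0,0],[255,0,0,0.0006,0,0,0],[255,0,0,0.0006,0,0,0]],
])

```text
clock: 9.2
position: [509.3, -24.3, 174.1]
ee_rot: [0.011, 1.0, 0.0, -0.0]
contact_force: [0.1, 0.6, -2.8]
gripper_width: 21.3
grasp_force: 59.1
```

Emit:
servo_tool([
  [[255,0,0,0.0006,0,0,0],[255,0,0,0.0006,0,0,0],[255,0,0,0.0006,0,0,0]],
])

```text
clock: 9.45
position: [509.3, -24.3, 172.3]
ee_rot: [0.011, 1.0, 0.0, 0.0]
contact_force: [0.1, -0.9, -2.7]
gripper_width: 21.5
grasp_force: 59.1
```

Emit:
servo_tool([
  [[255,0,0,0.0006,0,0,0],[255,0,0,0.0006,0,0,0],[255,0,0,0.0006,0,0,0]],
])

```text
clock: 9.7
position: [509.3, -24.3, 170.4]
ee_rot: [0.011, 1.0, -0.0, 0.0]
contact_force: [0.2, -0.5, -2.9]
gripper_width: 21.7
grasp_force: 59.1
```

Emit:
servo_tool([
  [[255,0,0,0.0006,0,0,0],[255,0,0,0.0006,0,0,0],[255,0,0,0.0006,0,0,0]],
])

```text
clock: 9.95
position: [509.3, -24.3, 168.6]
ee_rot: [0.011, 1.0, -0.0, -0.0]
contact_force: [-0.2, 0.2, -2.6]
gripper_width: 21.0
grasp_force: 59.1
```

Emit:
servo_tool([
  [[255,0,0,0.0006,0,0,0],[255,0,0,0.0006,0,0,0],[255,0,0,0.0006,0,0,0]],
])

```text
clock: 10.2
position: [509.5, -24.3, 167.5]
ee_rot: [0.01, 1.0, -0.0, 0.0]
contact_force: [-1.7, 0.9, 1.8]
gripper_width: 21.7
grasp_force: 59.5
```

Emit:
servo_tool([
  [[255,0,0,0.0005,0,0,0],[255,0,0,0.0005,0,0,0],[255,0,0,0.0005,0,0,0]],
])

```text
clock: 10.45
position: [509.5, -24.3, 165.9]
ee_rot: [0.01, 1.0, -0.0, 0.0]
contact_force: [-1.7, 0.5, 3.0]
gripper_width: 21.1
grasp_force: 59.6
```

Emit:
servo_tool([
  [[255,0,0,0.0005,0,0,0],[255,0,0,0.0005,0,0,0]],
])

```text
clock: 10.62
position: [509.5, -24.3, 164.7]
ee_rot: [0.01, 1.0, -0.0, 0.0]
contact_force: [-1.7, -0.2, 2.9]
gripper_width: 21.4
grasp_force: 59.7
```

Emit:
servo_tool([
  [[255,0,0,0.0004,0,0,0],[255,0,0,0.0004,0,0,0]],
])

```text
clock: 10.78
position: [509.5, -24.3, 163.9]
ee_rot: [0.01, 1.0, -0.0, 0.0]
contact_force: [-2.5, 1.1, 6.8]
gripper_width: 21.6
grasp_force: 60.4
```

Emit:
servo_tool([
  [[255,0,0,0.0004,0,0,0]],
])

```text
clock: 10.87
position: [509.5, -24.3, 163.9]
ee_rot: [0.01, 1.0, -0.0, 0.0]
contact_force: [-4.3, 1.3, 9.1]
gripper_width: 21.7
grasp_force: 60.5
```

The base met the block at TCP z 163.9, about 4 mm after the probe touched, which points to the 10 mm keyway. I'll press slightly more and hold.

Emit:
servo_tool([
  [[255,0,0,0.0002,0,0,0],[255,0,0,0,0,0,0],[255,0,0,0,0,0,0]],
])

```text
clock: 11.12
position: [509.5, -24.3, 163.9]
ee_rot: [0.01, 1.0, -0.0, 0.0]
contact_force: [-4.8, 0.5, 7.6]
gripper_width: 21.3
grasp_force: 60.5
```

Emit:
servo_tool([
  [[255,0,0,0,0,0,0],[255,0,0,0,0,0,0],[255,0,0,0,0,0,0],[255,0,0,0,0,0,0],[255,0,0,0,0,0,0],[255,0,0,0,0,0,0],[255,0,0,0,0,0,0],[255,0,0,0,0,0,0],[255,0,0,0,0,0,0],[255,0,0,0,0,0,0]],
])

```text
clock: 11.95
position: [509.5, -24.3, 163.9]
ee_rot: [0.01, 1.0, -0.0, 0.0]
contact_force: [-3.8, 1.4, 7.5]
gripper_width: 21.1
grasp_force: 60.5
```

Emit:
servo_tool([
  [[255,0,0,0.0003,0,0,0],[255,0,0,0.0003,0,0,0],[255,0,0,0,0,0,0],[255,0,0,0,0,0,0]],
])

```text
clock: 12.28
position: [509.5, -24.3, 163.9]
ee_rot: [0.01, 1.0, -0.0, 0.0]
contact_force: [-5.4, 1.5, 10.6]
gripper_width: 21.2
grasp_force: 60.9
```

Emit:
servo_tool([
  [[255,0,0,0,0,0,0],[255,0,0,0,0,0,0],[255,0,0,0,0,0,0],[255,0,0,0,0,0,0],[255,0,0,0,0,0,0],[255,0,0,0,0,0,0],[255,0,0,0,0,0,0],[255,0,0,0,0,0,0],[255,0,0,0,0,0,0],[255,0,0,0,0,0,0]],
])

```text
clock: 13.12
position: [509.5, -24.3, 163.9]
ee_rot: [0.01, 1.0, -0.0, 0.0]
contact_force: [-4.8, 0.4, 10.4]
gripper_width: 21.2
grasp_force: 60.9
```

```bash
python3 - <<'E'
from w import *
w=snap("w4"); b=get("scene"); print(w["s"]["contact_force"],w["s"]["wrist_torque"])
cv2.imwrite("pics/c4.png",np.hstack([cv2.resize(w["frame"][130:370,180:400],(550,600)),cv2.resize(b["frame"][135:200,235:262],(249,600),interpolation=cv2.INTER_CUBIC)]))
E
```

```text
[-4.83313287  0.44279243 10.38349681] [ 0.46357913  1.43232964 -0.01881223]
```

View pics/c4.png

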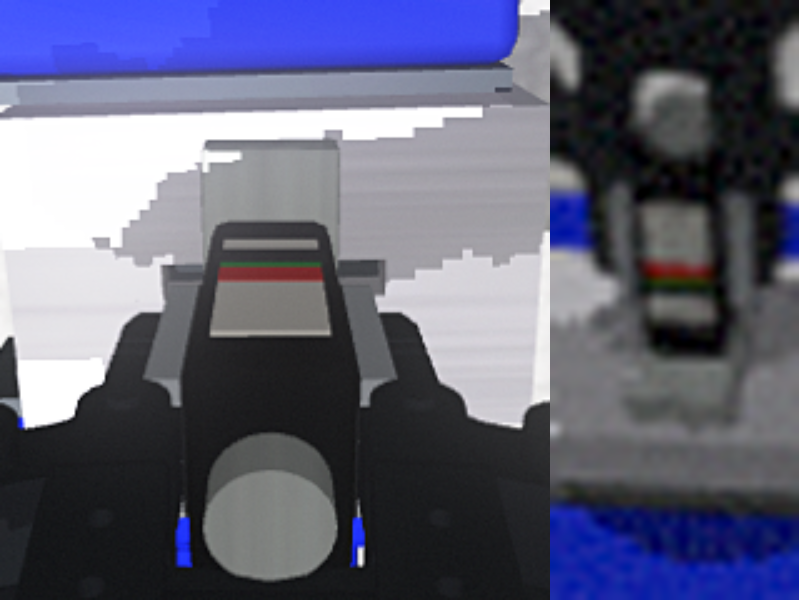

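The pointer's black bar sits at the green band, next to its lower edge and clear of the red. The base is flat on the block. I'll lift and return to the stand.

Emit:
servo_tool([
  [[255,0,0,-0.001,0,0,0],[255,0,0,-0.003,0,0,0],[255,0,0,-0.006,0,0,0],[255,0,0,-0.012,0,0,0],[255,0,0,-0.015,0,0,0],[255,0,0,-0.02,0,0,0],[255,0,0,-0.02,0,0,0],[255,0,0,-0.015,0,0,0],[255,0,0,-0.008,0,0,0]],
])

```text
clock: 13.97
position: [510.0, -24.1, 263.7]
ee_rot: [0.011, 1.0, 0.0, 0.001]
contact_force: [0.4, 0.7, -2.9]
gripper_width: 21.3
grasp_force: 59.1
```

Emit:
servo_tool([
  [[255,0.003,-0.012,0,0,0,0],[255,0.005,-0.024,0,0,0,0],[255,0.006,-0.03,0,0,0,0],[255,0.006,-0.03,0,0,0,0],[255,0.006,-0.03,0,0,0,0],[255,0.006,-0.03,0,0,0,0],[255,0.006,-0.03,0,0,0,0],[255,0.005,-0.024,0,0,0,0],[255,0.0042,-0.0165,0,0,0,0],[255,0.003,-0.012,0,0,0,0]],
])

```text
clock: 14.8
position: [452.5, -263.3, 260.6]
ee_rot: [0.012, 1.0, 0.001, -0.002]
contact_force: [-0.3, 0.8, -3.4]
gripper_width: 22.0
grasp_force: 59.3
```

Emit:
servo_tool([
  [[255,0,0,0.01,0,0,0],[255,0,0,0.02,0,0,0],[255,0,0,0.025,0,0,0],[255,0,0,0.025,0,0,0],[255,0,0,0.025,0,0,0],[255,0,0,0.02,0,0,0],[255,0,0,0.01,0,0,0],[255,0,0,0,0,0,0],[255,0,0,0,0,0,0],[255,0,0,0,0,0,0]],
])

```text
clock: 15.63
position: [455.2, -261.8, 128.6]
ee_rot: [0.01, 1.0, -0.0, 0.001]
contact_force: [-0.1, 0.4, -3.6]
gripper_width: 21.8
grasp_force: 59.2
```

Emit:
servo_tool([
  [[255,0,0,0,0,0,0],[255,0,0,0,0,0,0],[255,0,0,0,0,0,0],[255,0,0,0,0,0,0],[255,0,0,0,0,0,0]],
])

```text
clock: 16.05
position: [454.2, -261.7, 127.8]
ee_rot: [0.011, 1.0, -0.0, 0.0]
contact_force: [0.6, -0.1, -3.2]
gripper_width: 21.2
grasp_force: 59.2
```

Emit:
servo_tool([
  [[255,0,0,0.005,0,0,0],[255,0,0,0.01,0,0,0],[255,0,0,0.012,0,0,0],[255,0,0,0.012,0,0,0],[255,0,0,0.01,0,0,0],[255,0,0,0.008,0,0,0],[255,0,0,0.006,0,0,0],[255,0,0,0.005,0,0,0],[255,0,0,0.002,0,0,0],[255,0,0,0.001,0,0,0]],
])

```text
clock: 16.88
position: [454.2, -261.7, 56.2]
ee_rot: [0.01, 1.0, -0.0, -0.0]
contact_force: [-0.2, -1.1, -3.0]
gripper_width: 21.6
grasp_force: 59.3
```

Emit:
servo_tool([
  [[255,0,0,0.0006,0,0,0],[255,0,0,0.0006,0,0,0],[255,0,0,0.0006,0,0,0],[255,0,0,0.0006,0,0,0],[255,0,0,0,0,0,0]],
])

```text
clock: 17.3
position: [454.1, -261.7, 54.2]
ee_rot: [0.011, 1.0, -0.0, 0.0]
contact_force: [0.1, -0.4, -2.5]
gripper_width: 21.3
grasp_force: 59.3
```

Emit:
servo_tool([
  [[255,0,0,0.0006,0,0,0],[255,0,0,0.0006,0,0,0],[255,0,0,0.0004,0,0,0],[255,0,0,0,0,0,0]],
])

```text
clock: 17.63
position: [454.2, -261.7, 53.0]
ee_rot: [0.01, 1.0, -0.0, 0.0]
contact_force: [-2.1, 1.2, 2.9]
gripper_width: 21.3
grasp_force: 60.1
```

Seated on the stand. I'll release, rise and look.

Emit:
servo_tool([
  [[170,0,0,0,0,0,0],[140,0,0,0,0,0,0],[100,0,0,0,0,0,0],[100,0,0,0,0,0,0],[100,0,0,-0.01,0,0,0],[100,0,0,-0.02,0,0,0],[100,0,0,-0.03,0,0,0],[100,0,0,-0.03,0,0,0],[100,0,0,-0.02,0,0,0],[100,0,0,-0.01,0,0,0]],
])

```text
clock: 18.47
position: [455.7, -262.3, 176.5]
ee_rot: [0.01, 1.0, -0.001, 0.003]
contact_force: [0.4, -1.0, 0.1]
gripper_width: 51.7
grasp_force: 0.0
```

Emit:
servo_tool([
  [[100,0,0,-0.02,0,0,0],[100,0,0,-0.03,0,0,0],[100,0,0,-0.02,0,0,0],[100,0,0,0,0,0,0],[100,0,0,0,0,0,0],[100,0,0,0,0,0,0],[100,0,0,0,0,0,0]],
])

```text
clock: 19.05
position: [453.2, -261.3, 240.8]
ee_rot: [0.011, 1.0, 0.001, -0.002]
contact_force: [-0.6, -0.2, -0.2]
gripper_width: 51.8
grasp_force: 0.0
```

```bash
python3 - <<'E'
from w import *
w=snap("w5"); b=get("scene")
print(w["s"]["clock"],w["s"]["position"])
cv2.imwrite("pics/c5.png",np.hstack([cv2.resize(w["frame"][100:260,215:355],(460,525),interpolation=cv2.INTER_CUBIC),cv2.resize(b["frame"][150:210,145:195],(338,525)[:2] if 0 else (330,525),interpolation=cv2.INTER_CUBIC)]))
E
```

```text
19.05 [ 453.23185417 -261.34437116  240.84760151]
```

View pics/c5.png

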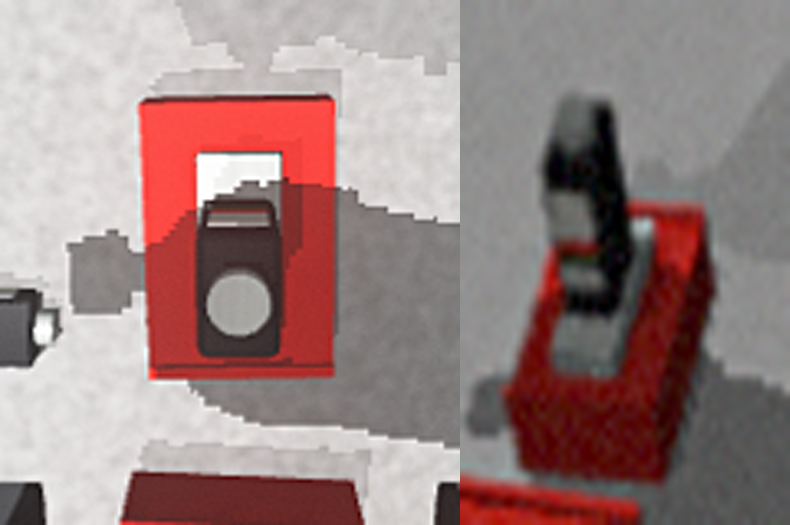

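The gauge stands upright in the stand. The pointer bar covers the green band and the red above it is clear, so the flag goes to green (+x). I'll move to the -x side of the lever with the fingers shut.

Emit:
servo_tool([
  [[255,0.003,0.015,0,0,0,0],[255,0.0055,0.034,0,0,0,0],[255,0.0055,0.034,0,0,0,0],[255,0.0055,0.034,0,0,0,0],[255,0.0055,0.034,0,0,0,0],[255,0.0055,0.034,0,0,0,0],[255,0.0055,0.034,0,0,0,0],[255,0.0055,0.034,0,0,0,0],[255,0.0055,0.034,0,0,0,0],[255,0.0055,0.034,0,0,0,0]],
])

```text
clock: 19.98
position: [407.5, 61.8, 242.0]
ee_rot: [0.011, 1.0, -0.0, -0.0]
contact_force: [1.4, 0.3, -0.1]
gripper_width: -0.2
grasp_force: 0.0
```

Emit:
servo_tool([
  [[255,0.0055,0.034,0,0,0,0],[255,0.0055,0.034,0,0,0,0],[255,0.0055,0.034,0,0,0,0],[255,0.0055,0.034,0,0,0,0],[255,0.0055,0.034,0,0,0,0],[255,0.0055,0.034,0,0,0,0],[255,0.005,0.034,0,0,0,0],[255,0.003,0.022,0,0,0,0],[255,0,0,0,0,0,0],[255,0,0,0,0,0,0]],
])

```text
clock: 20.82
position: [372.4, 321.7, 241.3]
ee_rot: [0.01, 1.0, -0.001, -0.001]
contact_force: [-0.6, -0.4, 0.3]
gripper_width: 0.3
grasp_force: 0.0
```

Emit:
servo_tool([
  [[255,0,0,0,0,0,0],[255,0,0,0,0,0,0],[255,0,0,0,0,0,0],[255,0,0,0,0,0,0],[255,0,0,0,0,0,0]],
])

```text
clock: 21.23
position: [373.1, 320.5, 242.6]
ee_rot: [0.011, 1.0, 0.0, 0.0]
contact_force: [-0.8, 0.2, 0.2]
gripper_width: 0.5
grasp_force: 0.0
```

Emit:
servo_tool([
  [[255,0,0.002,0.012,0,0,0],[255,0,0,0.025,0,0,0],[255,0,0,0.03,0,0,0],[255,0,0,0.03,0,0,0],[255,0,0,0.03,0,0,0],[255,0,0,0.02,0,0,0],[255,0,0,0.01,0,0,0],[255,0,0,0.005,0,0,0],[255,0,0,0,0,0,0]],
])

```text
clock: 21.98
position: [372.8, 322.5, 79.5]
ee_rot: [0.011, 1.0, -0.001, -0.001]
contact_force: [0.3, -0.7, 0.0]
gripper_width: 0.2
grasp_force: 0.0
```

Emit:
servo_tool([
  [[255,-0.006,0,0,0,0,0],[255,-0.008,0,0,0,0,0],[255,-0.008,0,0,0,0,0],[255,-0.007,0,0,0,0,0],[255,-0.007,0,0,0,0,0],[255,-0.007,0,0,0,0,0],[255,-0.007,0,0,0,0,0],[255,-0.007,0,0,0,0,0],[255,-0.004,0,0,0,0,0],[255,-0.003,0,0,0,0,0]],
])

```text
clock: 22.82
position: [437.3, 321.5, 80.1]
ee_rot: [0.011, 1.0, -0.0, -0.0]
contact_force: [-1.6, 0.0, 0.3]
gripper_width: -0.0
grasp_force: 0.5
```

Emit:
servo_tool([
  [[255,-0.002,0,0,0,0,0],[255,-0.002,0,0,0,0,0],[255,0,0,0,0,0,0]],
])

```text
clock: 23.07
position: [441.1, 321.6, 80.3]
ee_rot: [0.011, 1.0, -0.0, -0.0]
contact_force: [0.9, -0.8, 0.9]
gripper_width: -0.1
grasp_force: 0.1
```

Now 1 mm steps until the stop is felt.

Emit:
servo_tool([
  [[255,-0.001,0,0,0,0,0],[255,-0.001,0,0,0,0,0],[255,-0.001,0,0,0,0,0],[255,0,0,0,0,0,0]],
])

```text
clock: 23.4
position: [442.8, 321.5, 80.3]
ee_rot: [0.011, 1.0, -0.0, -0.001]
contact_force: [-5.2, 0.8, 0.7]
gripper_width: 0.2
grasp_force: 2.6
```

Emit:
servo_tool([
  [[255,-0.001,0,0,0,0,0],[255,0,0,0,0,0,0]],
])

```text
clock: 23.57
position: [443.0, 321.4, 80.2]
ee_rot: [0.011, 1.0, -0.001, -0.002]
contact_force: [-8.7, 2.3, 2.6]
gripper_width: -0.1
grasp_force: 4.2
```

At the stop: x stalled at 443 with the force rising. I'll back off, rise, and verify with the cameras.

Emit:
servo_tool([
  [[255,0.005,0,0,0,0,0],[255,0.01,0,0,0,0,0],[255,0.015,0,0,0,0,0],[255,0.015,0,-0.01,0,0,0],[255,0.01,0,-0.03,0,0,0],[255,0,0,-0.035,0,0,0],[255,0,0,-0.035,0,0,0],[255,0,0,-0.02,0,0,0],[255,0,0,0,0,0,0],[255,0,0,0,0,0,0]],
])

```text
clock: 24.4
position: [390.0, 323.3, 211.9]
ee_rot: [0.01, 1.0, 0.002, 0.001]
contact_force: [0.8, -0.5, -0.2]
gripper_width: 0.1
grasp_force: 0.0
```

```bash
python3 - <<'E'
from w import *
t,s=get("top"),get("scene"); print(arm.read_state()["position"])
P=[]
for d,(x0,x1,y0,y1) in((t,(140,210,200,300)),(s,(350,450,140,240))):
    m=cv2.inRange(cv2.cvtColor(d["frame"],cv2.COLOR_BGR2HSV),(20,120,90),(35,255,255)); k=np.zeros_like(m);k[y0:y1,x0:x1]=m[y0:y1,x0:x1]
    c=max(cv2.findContours(k,cv2.RETR_EXTERNAL,cv2.CHAIN_APPROX_NONE)[0],key=cv2.contourArea); P.append(cv2.minEnclosingCircle(c)[0])
print(P,tri(t,P[0],s,P[1]))
cv2.imwrite("pics/end.png",np.hstack([cv2.resize(s["frame"][130:250,110:210],(400,480)),cv2.resize(s["frame"][130:250,340:440],(400,480))]))
E
```

```text
[389.25046064 322.19895171 209.53437691]
[(166.0454559326172, 246.0454559326172), (395.9385986328125, 183.42982482910156)] (array([466.51023067, 324.59172406,  92.48094924]), np.float64(1.3271762648455727))
```

View pics/end.png

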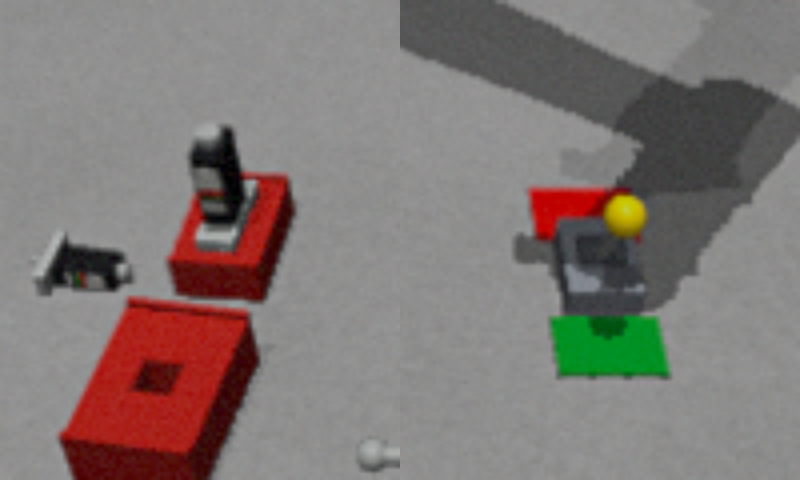

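The gauge is upright in its stand. The ball is at z 92.5, x +37 mm, so the lever leans about 0.49 rad to green, which is fully over. The robot is clear of everything.

```bash
python3 -c "
from bench import ticket
print(ticket.job_done())"
```

```text
the job is handed in; nothing more can be done
None
```

I measured the keyway at about 10 mm (pointer on the green band), stood the gauge back upright in its stand, tipped the lever fully to green and handed the job in; no verdict was returned.

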